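Zero the readout and hold the pen probe square on the ringed spot

ROBOT

A 6-joint arm with a two-finger parallel gripper is mounted at the origin on the work surface; the furniture and walls round the work are solid. World frame = base frame: x ahead of the robot, y to its left, z up, the work surface at z = 0. Lengths are in m, angles in rad, forces in N, time in s.
With the tool pointing down it reaches from about 0.4 to 0.825 m from the base axis. Payload 7 kg.
Tool frame: the origin (TCP) lies between the finger pads; the fingertips stand 8 mm ahead of it and the grasp point (between the pads) lies 11 mm behind it (arm.finger_overhang is the distance from the TCP to the fingertips, in m); z points along the fingers, y is the line along which they close (so a half turn about z gives the same grasp; the last joint's range is limited). The gripper opens to 88 mm and grips with 3 to 60 N. Pads are 19 mm wide; open, the fingers measure 130 mm over their backs; the gripper's body (78 mm by 193 mm) begins 47 mm behind the grasp point.
Start: joints at [-1.017, 0.359, 0.012, 0, -1.224, -0.288], TCP at [0.177, -0.651, 0.235] pointing down, gripper open.
Joint ranges: [-3.07, 3.07], [-1.43, 2.12], [-1.02, 1.25], [-3.03, 1.67], [-3.05, -0], [-3.03, 3.03]. Speed limits (rad/s): [2.39, 2.39, 3.01, 3.14, 3.14, 3.14].

INTERFACE

Orientations are given as [roll, pitch, yaw] about the fixed x, y, z axes, in that order (R = Rz(yaw) Ry(pitch) Rx(roll)).
In Python, from station import arm gives the robot as it stands.
- The arm moves only by the tool move_arm, never from a script. Its argument "rows" is text: rows parted by semicolons, each of 7 numbers parted by spaces: the turn, a rotation vector about the tool's x, y, z in degrees, then the shift along the tool's x, y, z in m, then the finger opening in m, from 0 to 0.0876. A call has 1 to 8 rows; each row shifts and turns the commanded pose from where the row before left it, along the tool's axes as they then stand; what a row does not reach is not made up. A row lasts 1/8 s, in which the tool goes at most 62.5 mm and 10.7 degrees, less where a joint would pass 70% of its speed; a pose out of reach is approached as far as the arm can. A call is refused whole if a number of a shift passes 0.0625 or a number of a turn 10.7, either way. A call with a gripper value outside its range is refused whole. The fingers move at their own pace and stop on an object; "squeeze" is the grip in N (left out, the last holds). Time passes only in rows, so rows that do not move let the fingers close. It gives the time, the measured TCP pose, the force, the opening and the grip force at its end, in the units of the state.
- arm.get_state(): the state, without advancing time (a new reading comes with each control period).
- arm.grab_frame(name): name is "scene" or "side" or "wrist"; returns (picture, depth): 400x640x3 uint8, blue, green, red; 400x640 float32, m along the optical axis (not along the pixel's ray), 0 where there is no reading.
- arm.camera_model(name): a dict with "mtx" (3x3 intrinsics, pixels), "camera_from_world" (4x4, takes a point from world to camera coordinates); the wrist camera has in their place "mount" (4x4, takes a point from camera to tool coordinates, whose origin is the TCP and whose axes are the flange's). Camera axes: x right, y down, z forward; pixel columns grow to the right and rows downward; lengths in m; the calibration is good to about 2 mm. A picture is of the moment at which its call begins: read the wrist's pose just before it. camera_model takes no time and is no camera call.
- arm.job_done(): hands the job in; it is judged then, once.
The state is a dict: "t": time; "q": joint angles; "qd": joint speeds; "joint_efforts": joint torques, N m; "eef_pos": TCP position; "ee_rot": TCP orientation; "force": force on the tool from outside, world axes, zero at the start; "moment": the same for the moment, N m; "width": finger opening in m; "gripper_force": force on a finger pad.
Only numpy, scipy, OpenCV 4.12 (cv2) and the standard library are available. Lean on these libraries where they do the work, as an engineer would, in place of code of your own. Each camera call takes 0.05 s, during which the arm holds its last target. There are 200 camera calls.

TASK

Turn the knob on the grey readout box until its pointer stands on the long zero mark. Then take the pen probe out of its wooden stand and hold its spring tip inside the ring drawn on the sloping metal panel, square to the sloping face (not upright), pressed lightly so that the tip is pushed about half-way in. Finish while still holding it there, without ever pressing hard on the panel, and do not disturb the other things on the table.

Things in the scene. Friction and masses are not known exactly. Their poses are not given: they have to be found in the camera images.
- meter: Readout box, fixed, grey, 84 x 84 mm, 45 mm high, with a white round scale (80 mm across) and a black knob on top. Origin: centre of its underside; the knob's axis is the vertical through it. The scale has short black marks and one long, thick one: zero, which lies from the centre towards the box's own +x.
- dial (a joint): Knob angle in rad: 0 with the pointer on the long zero mark, positive counter-clockwise from above. Starts at 0.5 to 1.3, so it must be turned clockwise; stops at -1.5 and 1.5. Friction (0.05 N m) keeps it where it is left. Within 0.13 rad counts as zero.
- dial_grip (a point): Where to grip the knob: on its axis, 73 mm above the table. The knob is a disc (42 mm across) with an upright bar over it, 12 mm thick, 38 mm long, from 7 to 37 mm above the box top; this point is 9 mm below the bar's top. x axis: along the bar to its pointer end (thin black tongue reaching 33 mm from the axis; a white line on the bar's top at that end).
- stand_top (a point): Middle of the top face of the fixed plywood stand, a block 60 x 60 x 50 mm with an upright bore of about 16 mm diameter, in which the probe stands.
- probe_grip (a point): Where to grip the pen probe: on the axis of its round grey handle (24 mm thick, 80 mm long), 30 mm below the top, 50 mm above the handle's lower end. It starts upright, handle end on the stand's top, so this point is 100 mm above the table; a 12 mm nose and the tip go 42 mm down the bore: lift straight up 45 mm or more. z axis: from the tip to the handle. About 0.1 kg.
- probe_tip (a point): End of the probe's thin spring tip (5 mm diameter, round end), on the probe's axis, 92 mm from point probe_grip when the tip is fully out.
- plunger (a joint): How far the spring tip is pushed into the probe, in m: 0 fully out, 0.009 fully in. Its spring takes 1 N to start and 0.5 N per further mm (5.5 N fully in). Half-way is 0.0045; 0.002 to 0.007 counts.
- panel: Metal panel, 90 x 80 x 6 mm, fixed on a plywood easel (90 x 80 mm, 66 mm high at the back), sloping 0.4 rad (23 degrees), low end towards the robot. Origin: middle of its upper face, 48 mm above the table; z axis square out of the face, x up the slope, y level. On it three black outlines: a ring, a plus sign, a square.
- ring_spot (a point): Centre of the drawn ring (inside diameter 14 mm) on the panel's face, 14 mm down the slope and 18 mm to +y from the panel's middle; its z axis is square to the face.
- tape: Bystander: roll of tape lying flat, 56 mm across, 19 mm high, loose; origin under its centre. Leave alone.
- amber_bottle: Bystander: small amber bottle with a black cap, 33 mm across, 60 mm high, standing loose; origin under its centre. Leave alone.
- motor: Bystander: small stepper motor standing with its shaft up, 48 x 42 x 61 mm, loose; origin under its centre. Leave alone.
- stand: Same stand: origin at the centre of its underside, on the table.
- probe: Same pen probe: origin on its axis at the handle's lower end; z axis as for point probe_grip.
Things that resemble listed ones, but are neither listed nor needed, are in the scene too. Of the things that look like the probe, the smaller one is meant.

How it is judged:
On the way, in this order (a step that is already met when the one before it is completed fails the run):
1. the pointer stands on the zero mark, with the probe still in its stand (value of joint dial between -0.13 and 0.13 rad and distance between probe_tip and stand_top below 0.055 m), for 0.3 s.
2. the probe is lifted out of the stand by the gripper (value of joint dial between -0.13 and 0.13 rad and contact force between the fingers and probe above 1 N and height (world z) of probe_tip above 0.051 m), for 0.1 s.
At the end, for the whole second after the job is handed in: Still held by the gripper: tip within 7 mm of the ring centre, probe within 0.175 rad (10 degrees) of square to the sloping face, spring tip in 2 to 7 mm (1 to 7 N on the panel), probe still and off its stand, knob within 0.13 rad of zero (value of joint dial between -0.13 and 0.13 rad and distance between probe_tip and ring_spot below 0.007 m and angle between the z axis of probe_grip and the z axis of panel, either way round below 0.175 rad and value of joint plunger between 0.002 and 0.007 m and contact force between probe and panel between 1 and 7 N and contact force between the fingers and probe above 1 N and contact force between probe and stand below 0.1 N and linear speed of probe below 0.02 m/s); the arm keeps its last pose, push and grip.
It fails at once if the panel is pressed hard (over 15 N) by the probe or the gripper (contact force between any of probe, the arm, the fingers and panel above 15 N).
It fails at once if a bystander (tape, bottle or motor) is moved more than 30 mm (distance of any of tape, amber_bottle, motor from where it was at the start of the episode above 0.03 m).
It also fails if it takes over 45 s, if anything falls off the work surface, if the arm or the gripper's body presses on something with over 40 N, if the wrist force passes 120 N, or if a joint passes its speed limit or range.

## Working session

There is one attempt and no reset: what is moved stays moved. The work goes in short steps, Python scripts to look and compute and a tool call to move; the robot and the scene stay as the last step left them, time stands still between calls to the robot, and variables do not carry over. Pictures are saved under pics/ and viewed, at most 10 in all, crops included, and the job is handed in when it is done.

Besides the shell and the picture viewer there is one more tool, called after "Emit:" by a JSON object that holds its "method" and its "body", one argument or row to a line. move_arm: Moves the arm, as the interface text tells. Its arguments: {"type":"object","properties":{"rows":{"type":"string"},"squeeze":{"type":"number"}},"required":["rows"]}

```bash
mkdir -p pics; cat > h.py <<'E'
import numpy as np, cv2
from scipy.spatial.transform import Rotation as R
from station import arm
def grab(n):
    s=arm.get_state(); p,d=arm.grab_frame(n); np.savez('pics/%s.npz'%n,p=p,d=d)
    c=arm.camera_model(n); K=np.array(c['mtx'])
    if n=='wrist':
        T=np.eye(4);T[:3,:3]=R.from_euler('xyz',s['ee_rot']).as_matrix();T[:3,3]=s['eef_pos']
        W=T@np.array(c['mount'])
    else: W=np.linalg.inv(np.array(c['camera_from_world']))
    np.savez('pics/%s.npz'%n,p=p,d=d,K=K,W=W); return p
def load(n): return np.load('pics/%s.npz'%n)
def px(n,u,v,z=None):
    f=load(n);K,W=f['K'],f['W']
    r=np.linalg.inv(K)@[u,v,1]
    if z is None:
        dd=f['d'][int(v)-1:int(v)+2,int(u)-1:int(u)+2];return (W@np.append(r*np.median(dd[dd>0]) if (dd>0).any() else r*0,1))[:3]
    r=W[:3,:3]@r; o=W[:3,3]; return o+r*(z-o[2])/r[2]
def proj(n,P):
    f=load(n);q=np.linalg.inv(f['W'])@np.append(P,1);q=f['K']@q[:3];return q[:2]/q[2]
E
python3 - <<'E'
from h import *
for n in('scene','side','wrist'): cv2.imwrite('pics/%s1.png'%n,grab(n)); print(n,load(n)['W'][:3].round(3).tolist())
print(arm.get_state())
E
```

```text
scene [[-0.709, -0.424, 0.563, -0.117], [-0.705, 0.443, -0.554, 0.591], [-0.014, -0.79, -0.613, 0.739]]
side [[-0.798, -0.33, 0.504, -0.1], [-0.602, 0.411, -0.684, 0.812], [0.018, -0.85, -0.527, 0.715]]
wrist [[-0.262, 0.926, 0.27, 0.105], [0.965, 0.251, 0.075, -0.67], [0.002, 0.28, -0.96, 0.385]]
{'t': 0.15, 'q': array([-1.01686741e+00,  3.59208765e-01,  1.12657489e-02, -2.37463541e-04,
       -1.22411290e+00, -2.88093691e-01]), 'qd': array([ 0.00168646, -0.00231724,  0.00310249,  0.00152494,  0.00062321,
        0.0001308 ]), 'joint_efforts': array([-9.99156691e-04, -5.83276105e+01,  2.93291563e+01,  7.00137421e+00,
        8.73098586e-03, -1.18653561e-04]), 'eef_pos': array([ 0.17719982, -0.65094716,  0.23384824]), 'ee_rot': array([ 3.14032154e+00, -1.43848480e-04, -2.87583816e+00]), 'force': array([0.06142392, 0.38814399, 1.02660382]), 'moment': array([-0.06600056,  0.04870374, -0.00716168]), 'gripper_force': 0.0, 'width': 0.0875021444205064}
```

View pics/scene1.png

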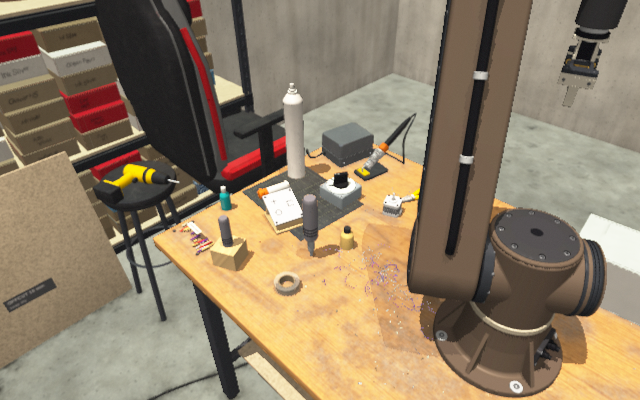

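View pics/side1.png

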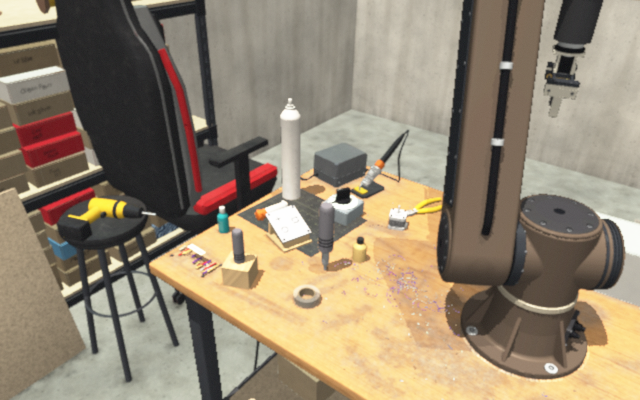

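The scene picture shows the meter at (341,190), the motor at (393,204), the panel at (283,205), the tall spray can at (293,135), the amber bottle at (347,238) and the tape at (287,284). There are two probe-like things. The small grey one is in the plywood stand at (227,235) and the larger one stands free at (310,220). The small one in the stand fits the description. I'll confirm it in a crop and measure.

```bash
python3 - <<'E'
from h import *
for n,pts in (('scene',dict(knob=(341,176),box=(330,190),panel=(283,207),probetop=(224,219),standtop=(240,250),big=(310,198),bottle=(347,230),motor=(393,200),tape=(287,276),can=(292,88),iron=(412,118),teal=(224,188),orange=(263,192),darkbox=(347,133)))
 ,('side',dict(knob=(343,190),panel=(288,225),probetop=(237,231),big=(327,205),bottle=(359,241)))):
    for k,(u,v) in pts.items(): print(n,k,px(n,u,v).round(3))
p=load('scene')['p']; cv2.imwrite('pics/crop1.png',cv2.resize(p[155:275,200:360],(800,600),interpolation=cv2.INTER_CUBIC))
E
```

```text
scene knob [ 0.516 -0.126  0.075]
scene box [ 0.52  -0.088  0.047]
scene panel [0.556 0.047 0.047]
scene probetop [0.536 0.228 0.131]
scene standtop [0.517 0.214 0.041]
scene big [0.414 0.087 0.175]
scene bottle [0.374 0.009 0.058]
scene motor [ 0.377 -0.174  0.042]
scene tape [0.399 0.178 0.016]
scene can [ 0.685 -0.118  0.275]
scene iron [ 1.421 -1.912 -0.746]
scene teal [0.704 0.119 0.07 ]
scene orange [0.664 0.026 0.028]
scene darkbox [ 0.647 -0.297  0.085]
side knob [ 0.516 -0.121  0.08 ]
side panel [0.557 0.05  0.043]
side probetop [0.541 0.229 0.129]
side big [0.417 0.086 0.171]
side bottle [0.375 0.015 0.057]
```

View pics/crop1.png

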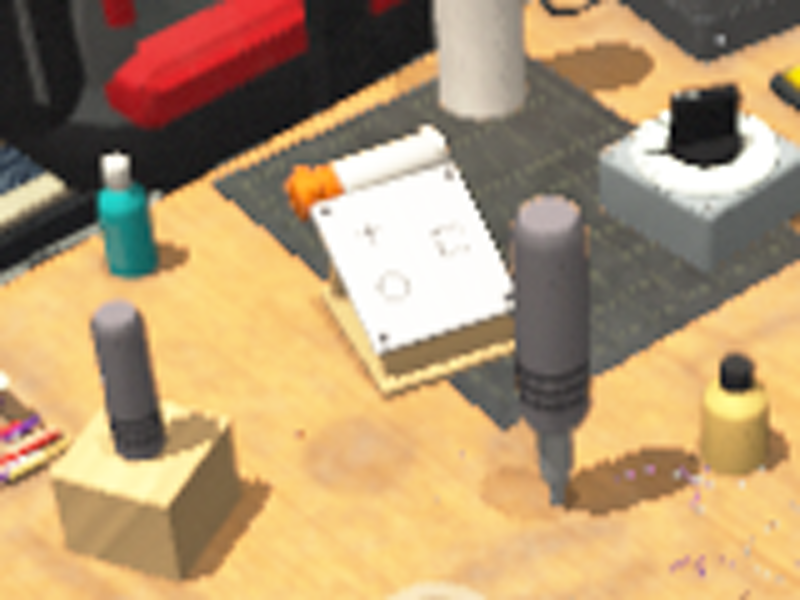

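```bash
cat >> h.py <<'E'
def plan(pos,rot=None,n=None,frm=None):
    """rows (tool axes) from measured/commanded pose frm=(pos,R) to pos/rot(Rotation)"""
    s=arm.get_state(); p,r=frm or (s['eef_pos'],R.from_euler('xyz',s['ee_rot']))
    rot=rot or r; d=np.array(pos)-p; w=(r.inv()*rot).as_rotvec(degrees=True)
    n=n or int(np.ceil(max(np.abs(d).max()/.045,np.linalg.norm(w)/10,1)))
    for i in range(n):
        print(np.round(w/n,2),np.round(r.inv().apply(d/n),4)); r=r*R.from_rotvec(w/n,degrees=True)
E
python3 - <<'E'
from h import *
plan([0.46,-0.14,0.27],n=12)
E
```

```text
[0. 0. 0.] [-0.0339  0.0349 -0.003 ]
[0. 0. 0.] [-0.0339  0.0349 -0.003 ]
[0. 0. 0.] [-0.0339  0.0349 -0.003 ]
[0. 0. 0.] [-0.0339  0.0349 -0.003 ]
[0. 0. 0.] [-0.0339  0.0349 -0.003 ]
[0. 0. 0.] [-0.0339  0.0349 -0.003 ]
[0. 0. 0.] [-0.0339  0.0349 -0.003 ]
[0. 0. 0.] [-0.0339  0.0349 -0.003 ]
[0. 0. 0.] [-0.0339  0.0349 -0.003 ]
[0. 0. 0.] [-0.0339  0.0349 -0.003 ]
[0. 0. 0.] [-0.0339  0.0349 -0.003 ]
[0. 0. 0.] [-0.0339  0.0349 -0.003 ]
```

Emit:
{"method": "move_arm", "body": {
  "rows": "0 0 0 -0.01 0.01 -0.04 0.0876;0 0 0 -0.034 0.035 -0.04 0.0876;0 0 0 -0.034 0.035 0 0.0876;0 0 0 -0.034 0.035 0 0.0876;0 0 0 -0.034 0.035 0 0.0876;0 0 0 -0.034 0.035 0 0.0876;0 0 0 -0.034 0.035 0 0.0876;0 0 0 -0.034 0.035 0 0.0876"
}}

```text
t: 1.15
eef_pos: [0.3498, -0.339, 0.3141]
ee_rot: [3.142, 0.0, -2.876]
force: [0.2, -0.0, -0.7]
width: 0.0878
gripper_force: 0.0
```

Emit:
{"method": "move_arm", "body": {
  "rows": "0 0 0 -0.034 0.035 0 0.0876;0 0 0 -0.034 0.035 0 0.0876;0 0 0 -0.034 0.035 0 0.0876;0 0 0 -0.034 0.035 0.02 0.0876;0 0 0 -0.02 0.02 0.02 0.0876;0 0 0 0 0 0 0.0876;0 0 0 0 0 0 0.0876"
}}

```text
t: 2.02
eef_pos: [0.4578, -0.1453, 0.2744]
ee_rot: [-3.141, -0.0, -2.875]
force: [-0.3, -0.6, 1.0]
width: 0.0875
gripper_force: 0.0
```

```bash
python3 - <<'E'
from h import *
p=grab('wrist'); cv2.imwrite('pics/w2.png',p); s=arm.get_state(); print(s['t'],s['eef_pos'],s['ee_rot'])
E
```

```text
2.075 [ 0.4578544  -0.14557254  0.27471921] [-3.14124506e+00  5.47405260e-04 -2.87599751e+00]
```

View pics/w2.png

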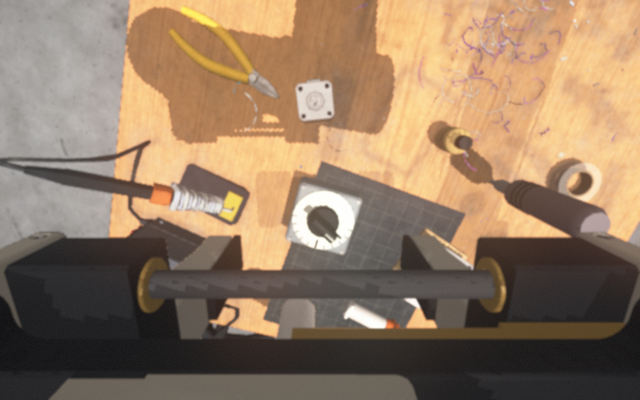

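The wrist view shows the meter at (323,217), the motor at (315,101), the amber bottle at (456,140) and the soldering iron at (200,195). I'll enlarge the meter.

```bash
python3 - <<'E'
from h import *
p=load('wrist')['p']; cv2.imwrite('pics/w2c.png',cv2.resize(p[176:262,270:380],None,fx=7,fy=7,interpolation=cv2.INTER_CUBIC)[:600,:800])
E
```

```text
(no output)
```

View pics/w2c.png

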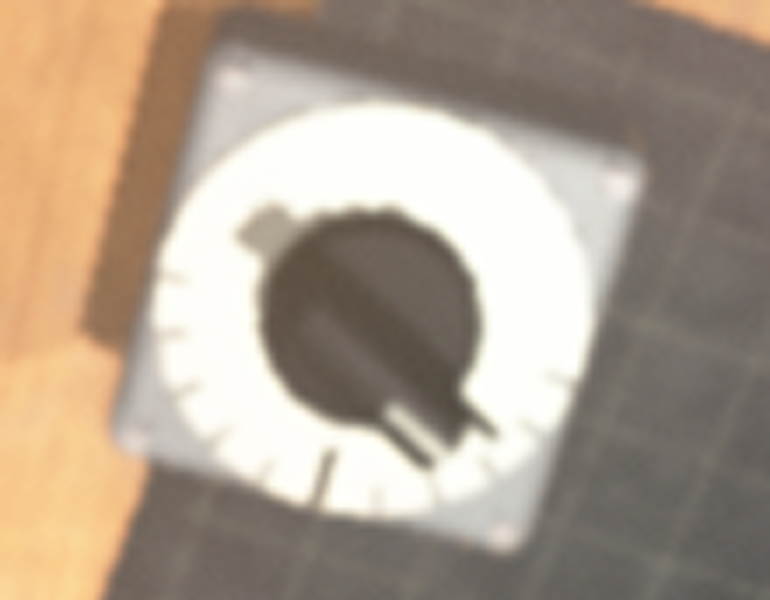

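```bash
python3 - <<'E'
from h import *
c=lambda x,y,z:px('wrist',270+x/7,176+y/7,z)
cs=[c(*q,.045) for q in((222,48),(640,165),(510,550),(122,445))]
print(np.array(cs).round(4), np.mean(cs,0).round(4))
C=np.mean(cs,0)
for i in range(4):
    e=cs[(i+1)%4]-cs[i]; print(np.linalg.norm(e).round(3),np.degrees(np.arctan2(e[1],e[0])).round(1))
ci=c(373,310,.045); z0=c(318,505,.045);z1=c(333,452,.045)
ang=lambda v:np.degrees(np.arctan2(v[1],v[0])).round(1)
print('scale',ci,'zero',ang(z0-C),ang(z0-z1))
a,b=c(390,408,.082),c(432,460,.082); print('line',a,b,ang(b-a),ang(b-C))
for z in(.052,.06,.07): t=c(492,436,z); print('tongue',z,t,ang(t-C),np.linalg.norm((t-C)[:2]))
# stand, probe from fixed cameras, panel fit by depth
f=load('scene')
K,W=f['K'],f['W']
v,u=np.mgrid[150:300,180:440]; d=f['d'][150:300,180:440]
P=np.stack([u*d,v*d,d],-1)@np.linalg.inv(K).T@W[:3,:3].T+W[:3,3]
np.save('pics/P.npy',P)
def sel(lo,hi): 
    m=(P>lo).all(-1)&(P<hi).all(-1)&(d>0); return P[m]
st=sel([.46,.17,.047],[.6,.3,.056]); print('standtop',len(st),st.min(0),st.max(0))
pr=sel([.50,.19,.06],[.58,.27,.12]); print('probe',len(pr),pr.mean(0),pr.min(0),pr.max(0))
pt=sel([.50,.19,.124],[.58,.27,.14]); print('probetop',len(pt),pt.mean(0))
rg=px('scene',278.6,212.2); print('ring',rg)
pa=sel([.5,-.01,.022],[.62,.11,.07]);
q=np.median(pa,0)
for _ in range(6):
    n=np.linalg.svd(pa-q,full_matrices=False)[2][2]; pa2=pa[np.abs((pa-q)@n)<.004]; q=pa2.mean(0); n=np.linalg.svd(pa2-q,full_matrices=False)[2][2]
n*=np.sign(n[2]); print('panel',len(pa2),q,n,np.degrees(np.arccos(n[2])),ang(-n))
E
```

```text
[[ 0.4783 -0.1641  0.045 ]
 [ 0.4795 -0.0859  0.045 ]
 [ 0.559  -0.0871  0.045 ]
 [ 0.5573 -0.1634  0.045 ]] [ 0.5185 -0.1251  0.045 ]
0.078 89.1
0.08 -0.8
0.076 -91.2
0.079 -179.5
scale [ 0.51897671 -0.12508495  0.045     ] zero 0.5 0.4
line [ 0.52213153 -0.12150499  0.082     ] [ 0.52942232 -0.11209071  0.082     ] 52.2 50.0
tongue 0.052 [ 0.53452117 -0.09816736  0.052     ] 59.3 0.03135532266878587
tongue 0.06 [ 0.53132015 -0.09958742  0.06      ] 63.3 0.028570965851570092
tongue 0.07 [ 0.52731887 -0.10136248  0.07      ] 69.6 0.025342056016426025
standtop 413 [0.50201228 0.18705585 0.04702826] [0.57636178 0.26664158 0.05583543]
probe 223 [0.5355502  0.23086953 0.0903044 ] [0.52907827 0.2170877  0.06015935] [0.54871834 0.23877869 0.1196894 ]
probetop 73 [0.53999125 0.22872506 0.12974339]
ring [0.55120516 0.0663219  0.04456663]
panel 950 [0.55848739 0.04605064 0.04931196] [-0.3692169   0.12850952  0.92041523] 23.013139240060042 -19.2
```

```bash
python3 - <<'E'
from h import *
plan([0.5187,-0.125,0.13],R.from_euler('xyz',[180,0,-126],degrees=True),n=5)
E
```

```text
[-0.01  0.   -7.76] [-0.0128  0.0008  0.029 ]
[-0.01  0.   -7.76] [-0.0128 -0.001   0.0289]
[-0.01  0.   -7.76] [-0.0126 -0.0027  0.0289]
[-0.01  0.   -7.76] [-0.0121 -0.0043  0.0289]
[-0.01  0.   -7.76] [-0.0114 -0.0059  0.0289]
```

Emit:
{"method": "move_arm", "body": {
  "rows": "0 0 -7.8 -0.0128 0.0008 0.029 0.05;0 0 -7.8 -0.0128 -0.001 0.029 0.05;0 0 -7.8 -0.0126 -0.0027 0.029 0.05;0 0 -7.7 -0.0121 -0.0043 0.029 0.05;0 0 -7.7 -0.0114 -0.006 0.029 0.05;0 0 0 0 0 0 0.05;0 0 0 0 0 0 0.05"
}}

```text
t: 2.95
eef_pos: [0.5189, -0.1252, 0.1303]
ee_rot: [-3.141, 0.0, -2.202]
force: [0.4, 0.4, 0.1]
width: 0.0501
gripper_force: 0.0
```

```bash
python3 - <<'E'
from h import *
plan([0.5187,-0.125,0.064],R.from_euler('xyz',[180,0,-126],degrees=True),n=2)
E
```

```text
[-0.03  0.01 -0.07] [0.     0.0002 0.0331]
[-0.03  0.01 -0.07] [0.     0.0002 0.0331]
```

Emit:
{"method": "move_arm", "body": {
  "rows": "0 0 0 0 0 0.033 0.05;0 0 0 0 0 0.033 0.05;0 0 0 0 0 0 0.05;0 0 0 0 0 0 0;0 0 0 0 0 0 0;0 0 0 0 0 0 0;0 0 0 0 0 0 0",
  "squeeze": 20
}}

```text
t: 3.82
eef_pos: [0.5192, -0.1245, 0.0638]
ee_rot: [-3.141, 0.001, -2.199]
force: [5.0, -6.0, -0.6]
width: 0.0155
gripper_force: 4.8
```

Emit:
{"method": "move_arm", "body": {
  "rows": "0 0 0 0 0 0 0;0 0 0 0 0 0 0;0 0 0 0 0 0 0"
}}

```text
t: 4.2
eef_pos: [0.5202, -0.1251, 0.064]
ee_rot: [-3.139, 0.001, -2.198]
force: [3.4, -4.5, 0.5]
width: 0.0119
gripper_force: 19.8
```

Emit:
{"method": "move_arm", "body": {
  "rows": "0 0 9 0 0 0 0;0 0 9 0 0 0 0;0 0 9 0 0 0 0;0 0 9 0 0 0 0;0 0 9 0 0 0 0;0 0 9 0 0 0 0;0 0 0 0 0 0 0;0 0 0 0 0 0 0"
}}

```text
t: 5.2
eef_pos: [0.5208, -0.1265, 0.064]
ee_rot: [-3.139, 0.003, -3.14]
force: [7.7, -15.5, -4.5]
width: 0.0116
gripper_force: 20.0
```

Emit:
{"method": "move_arm", "body": {
  "rows": "0 0 0 0 0 0 0.05;0 0 0 0 0 0 0.05;0 0 0 0 0 0 0.05;0 0 0 0 0 -0.03 0.05;0 0 0 0.02 0 -0.06 0.05;0 0 0 0.05 0 -0.06 0.05;0 0 0 0 0 -0.06 0.0876;0 0 0 0 0 0 0.0876"
}}

```text
t: 6.2
eef_pos: [0.461, -0.1244, 0.2659]
ee_rot: [3.141, 0.01, -3.14]
force: [0.6, 0.4, -0.4]
width: 0.0646
gripper_force: 0.0
```

```bash
python3 - <<'E'
from h import *
p=grab('wrist'); s=arm.get_state(); print(s['t'],s['eef_pos'],s['ee_rot'])
u,v=proj('wrist',[.5187,-.125,.06]).astype(int); print(u,v)
cv2.imwrite('pics/w3c.png',np.hstack([cv2.resize(p[max(v-40,0):v+60,u-50:u+50],(400,400),interpolation=cv2.INTER_CUBIC),cv2.resize(p,(400,250))[:, :].copy() if 0 else cv2.copyMakeBorder(cv2.resize(p,(400,250)),0,150,0,0,cv2.BORDER_CONSTANT)]))
E
```

```text
6.25 [ 0.45979711 -0.12416285  0.26294119] [ 3.14076191  0.00534919 -3.14061604]
319 220
```

View pics/w3c.png

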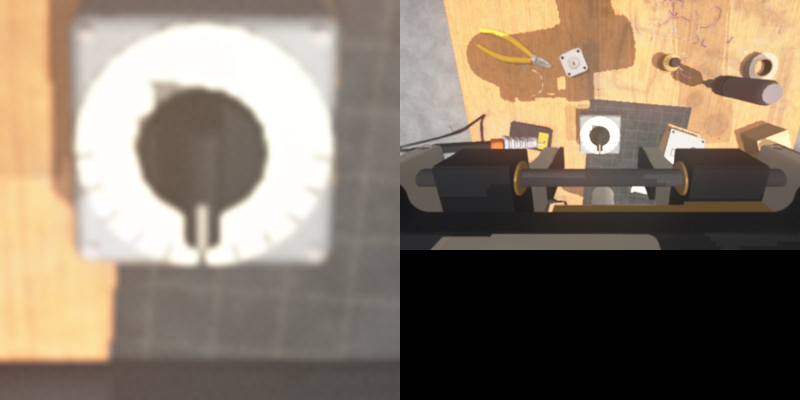

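The pointer now stands on the zero mark, with its line running straight down at (204,205)-(205,255) in the crop. Next I'll move to a view of the panel and the stand.

Emit:
{"method": "move_arm", "body": {
  "rows": "0 0 0 0 -0.01 -0.04 0.0876;0 0 0 0 -0.05 0 0.0876;0 0 0 0 -0.05 0 0.0876;0 0 0 0 -0.05 0 0.0876;0 0 0 0 -0.05 0 0.0876;0 0 0 -0.01 -0.03 0 0.0876;0 0 0 0 0 0 0.0876;0 0 0 0 0 0 0.0876"
}}

```text
t: 7.25
eef_pos: [0.4687, -0.364, 0.299]
ee_rot: [3.14, -0.002, -3.141]
force: [-0.6, -0.0, 0.1]
width: 0.0876
gripper_force: 0.0
```

```bash
python3 - <<'E'
from h import *
p=grab('wrist'); cv2.imwrite('pics/w4.png',cv2.resize(p[:300,150:],(800,489),interpolation=cv2.INTER_CUBIC)); s=arm.get_state(); print(s['t'],s['eef_pos'],s['ee_rot'],s['q'])
E
```

```text
7.3 [ 0.46880809 -0.36370828  0.29960899] [ 3.14074120e+00 -1.37936377e-03 -3.14068262e+00] [-3.30892450e-01  1.91107497e-01 -7.01143465e-02 -3.68024608e-04
 -1.31115599e+00 -1.23889966e+00]
```

View pics/w4.png

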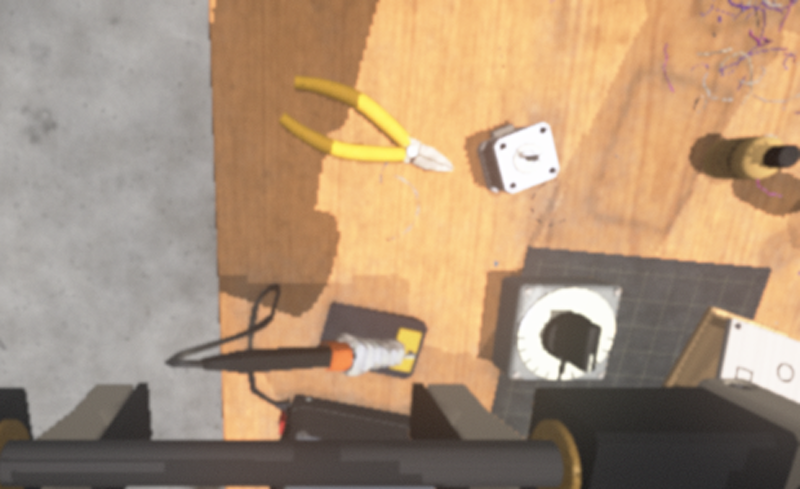

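That picture shows the meter at (565,335) and the pliers: I shifted the wrong way, because tool y is world +y here. I'm going back towards the panel and stand.

Emit:
{"method": "move_arm", "body": {
  "rows": "0 0 0 0 0.06 0 0.0876;0 0 0 0 0.06 0 0.0876;0 0 0 0 0.06 0 0.0876;0 0 0 0 0.06 0 0.0876;0 0 0 0 0.06 0 0.0876;0 0 0 0 0.06 0 0.0876;0 0 0 0 0.06 0 0.0876;0 0 0 0 0.06 0 0.0876"
}}

```text
t: 8.3
eef_pos: [0.4676, 0.118, 0.3011]
ee_rot: [3.141, 0.001, -3.139]
force: [0.3, -0.1, 0.6]
width: 0.0872
gripper_force: 0.0
```

Emit:
{"method": "move_arm", "body": {
  "rows": "0 0 0 0 0.02 0 0.0876;0 0 0 0 0 0 0.0876;0 0 0 0 0 0 0.0876"
}}

```text
t: 8.68
eef_pos: [0.4684, 0.1349, 0.3005]
ee_rot: [-3.142, -0.0, -3.141]
force: [0.2, 0.3, -0.1]
width: 0.0878
gripper_force: 0.0
```

```bash
python3 - <<'E'
from h import *
p=grab('wrist'); cv2.imwrite('pics/w5.png',cv2.resize(p[100:300,190:590],(800,400),interpolation=cv2.INTER_CUBIC)); s=arm.get_state(); print(s['t'],s['eef_pos'],s['ee_rot'],s['q'])
E
```

```text
8.725 [0.46855712 0.13460608 0.30056438] [-3.14158404e+00  2.69751090e-05  3.14156730e+00] [ 6.84122626e-01  5.18896447e-03 -2.78567107e-01  2.47123434e-05
 -1.28702479e+00 -2.25495122e+00]
```

View pics/w5.png

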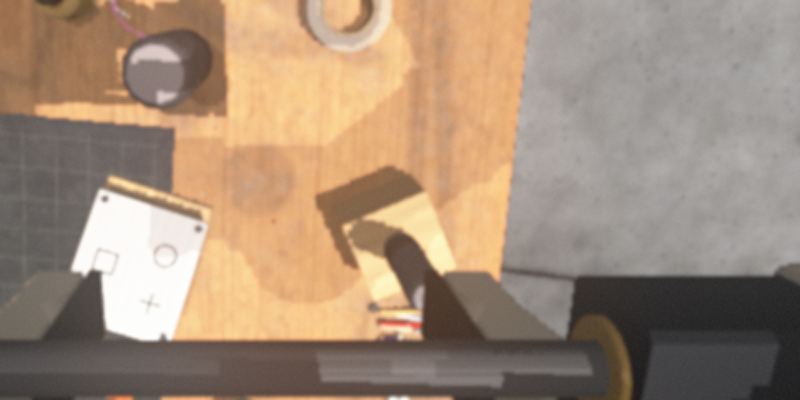

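The wrist picture shows the panel with the ring at crop (165,255), the square at (105,262) and the plus at (150,303). The stand is at (400,225) with the probe in it, and the larger free-standing probe is at (165,68). Next I'll fit the probe axis and the panel plane from all the depth images.

```bash
cat > fit.py <<'E'
from h import *
from scipy.optimize import least_squares
def cloud(n):
    f=load(n);d=f['d'];v,u=np.mgrid[:400,:640]
    P=np.stack([u*d,v*d,d],-1)@np.linalg.inv(f['K']).T@f['W'][:3,:3].T+f['W'][:3,3]
    return P[(d>0)]
def sel(P,lo,hi): return P[((P>lo)&(P<hi)).all(1)]
if __name__=='__main__':
  ring={'scene':(278.6,212.2),'wrist':(272.5,227.5)}
  for n in('scene','side','wrist'):
    C=cloud(n)
    for nm,lo,hi,r in(('probe',[.51,.2,.075],[.58,.26,.122],.012),):
        q=sel(C,lo,hi)
        if len(q)>20:
            s=least_squares(lambda c:np.hypot(q[:,0]-c[0],q[:,1]-c[1])-r,[.543,.227],loss='soft_l1',f_scale=.002); print(n,nm,len(q),s.x.round(4),s.cost)
    b=sel(C,[.37,.04,.12],[.47,.13,.25]); 
    if len(b): print('big',b.min(0).round(3),b.max(0).round(3),b.mean(0).round(3))
    pa=sel(C,[.51,-.0,.028],[.61,.1,.068]); nn=np.array([-.37,.12,.92]); q=np.array([.556,.047,.048])
    for t in(.006,.004,.003,.003,.003):
        m=pa[np.abs((pa-q)@nn)<t]; q=m.mean(0); nn=np.linalg.svd(m-q,full_matrices=False)[2][2]; nn*=np.sign(nn[2])
    print(n,'panel',len(m),q.round(4),nn.round(3),np.degrees(np.arccos(nn[2])).round(1),np.degrees(np.arctan2(-nn[1],-nn[0])).round(1))
    if n in ring:
        f=load(n); d=f['W'][:3,:3]@np.linalg.inv(f['K'])@[*ring[n],1]; o=f['W'][:3,3]
        print('ring',(o+d*((q-o)@nn)/(d@nn)).round(4))
        if n=='wrist':
            for u,v in((105,199),(198,229),(105,262),(150,303)): 
                d=f['W'][:3,:3]@np.linalg.inv(f['K'])@[190+u/2,100+v/2,1];print((o+d*((q-o)@nn)/(d@nn)).round(4))
E
python3 fit.py
```

```text
scene probe 176 [0.5439 0.2263] 8.470564067178526e-05
big [0.398 0.073 0.12 ] [0.43  0.105 0.177] [0.409 0.093 0.154]
scene panel 871 [0.5581 0.0464 0.0491] [-0.367  0.125  0.922] 22.8 -18.8
ring [0.5518 0.0659 0.044 ]
side probe 218 [0.5444 0.2292] 0.0001338926408368502
big [0.399 0.078 0.12 ] [0.43  0.108 0.175] [0.411 0.098 0.151]
side panel 855 [0.5594 0.0491 0.0461] [-0.367  0.121  0.922] 22.7 -18.3
wrist probe 313 [0.5448 0.2293] 1.627456965230818e-05
big [0.401 0.073 0.12 ] [0.434 0.106 0.176] [0.416 0.091 0.168]
wrist panel 3260 [0.5577 0.0513 0.047 ] [-0.369  0.125  0.921] 22.9 -18.7
ring [0.5535 0.0679 0.043 ]
[0.5156 0.0265 0.0335]
[0.5376 0.0905 0.0336]
[0.5561 0.0275 0.0495]
[0.5837 0.0583 0.0564]
```

```bash
python3 - <<'E'
from h import *
plan([0.5445,0.2285,0.20],R.from_euler('xyz',[180,0,161.35],degrees=True)*R.from_rotvec([0,0,180],degrees=True),n=16,frm=(arm.get_state()['eef_pos'],R.from_euler('xyz',[180,0,180],degrees=True)))
E
```

```text
[  0.    -0.   -10.08] [-0.0047  0.0059  0.0063]
[  0.    -0.   -10.08] [-0.0057  0.0049  0.0063]
[  0.    -0.   -10.08] [-0.0065  0.0039  0.0063]
[  0.    -0.   -10.08] [-0.0071  0.0027  0.0063]
[  0.    -0.   -10.08] [-0.0074  0.0014  0.0063]
[  0.    -0.   -10.08] [-0.0075  0.0001  0.0063]
[  0.    -0.   -10.08] [-0.0074 -0.0012  0.0063]
[  0.    -0.   -10.08] [-0.0071 -0.0025  0.0063]
[  0.    -0.   -10.08] [-0.0066 -0.0037  0.0063]
[  0.    -0.   -10.08] [-0.0058 -0.0048  0.0063]
[  0.    -0.   -10.08] [-0.0049 -0.0058  0.0063]
[  0.    -0.   -10.08] [-0.0038 -0.0065  0.0063]
[  0.    -0.   -10.08] [-0.0026 -0.0071  0.0063]
[  0.    -0.   -10.08] [-0.0013 -0.0074  0.0063]
[  0.    -0.   -10.08] [ 0.     -0.0075  0.0063]
[  0.    -0.   -10.08] [ 0.0013 -0.0074  0.0063]
```

Emit:
{"method": "move_arm", "body": {
  "rows": "0 0 -10.1 -0.005 0.006 0.006 0.0876;0 0 -10.1 -0.006 0.005 0.006 0.0876;0 0 -10.1 -0.0065 0.004 0.006 0.0876;0 0 -10.1 -0.007 0.003 0.006 0.0876;0 0 -10.1 -0.0075 0.0015 0.006 0.0876;0 0 -10.1 -0.0075 0 0.006 0.0876;0 0 -10.1 -0.0075 -0.001 0.006 0.0876;0 0 -10.1 -0.007 -0.0025 0.006 0.0876"
}}

```text
t: 9.72
eef_pos: [0.5072, 0.1819, 0.2524]
ee_rot: [-3.142, 0.0, -1.727]
force: [1.0, 0.1, 1.2]
width: 0.0876
gripper_force: 0.0
```

Emit:
{"method": "move_arm", "body": {
  "rows": "0 0 -10.1 -0.0065 -0.004 0.006 0.0876;0 0 -10.1 -0.006 -0.005 0.006 0.0876;0 0 -10.1 -0.005 -0.006 0.006 0.0876;0 0 -10.1 -0.004 -0.0065 0.006 0.0876;0 0 -10.1 -0.0025 -0.007 0.006 0.0876;0 0 -10.1 -0.001 -0.0075 0.006 0.0876;0 0 -10.1 0 -0.0075 0.006 0.0876;0 0 -10 0.001 -0.0075 0.006 0.0876"
}}

```text
t: 10.72
eef_pos: [0.5455, 0.2293, 0.2044]
ee_rot: [3.142, -0.0, -0.319]
force: [-0.3, -0.9, 0.3]
width: 0.0878
gripper_force: 0.0
```

Emit:
{"method": "move_arm", "body": {
  "rows": "0 0 0 0 0 0 0.0876;0 0 0 0 0 0 0.0876"
}}

```text
t: 10.98
eef_pos: [0.5452, 0.2297, 0.2047]
ee_rot: [3.142, -0.0, -0.327]
force: [-0.1, 0.2, -0.5]
width: 0.0877
gripper_force: 0.0
```

```bash
python3 - <<'E'
from h import *
s=arm.get_state();print(s['t'],s['q'])
plan([0.5445,0.2285,0.09],R.from_euler('xyz',[180,0,-18.7],degrees=True),n=3)
E
```

```text
10.975 [ 7.29051560e-01  2.43812775e-01 -2.21116761e-01  9.33009402e-05
 -1.10586892e+00  5.14399294e-01]
[ 0.   -0.   -0.02] [-0.0001  0.0005  0.0382]
[ 0.   -0.   -0.02] [-0.0001  0.0005  0.0382]
[ 0.   -0.   -0.02] [-0.0001  0.0005  0.0382]
```

Emit:
{"method": "move_arm", "body": {
  "rows": "0 0 0 0 0.0005 0.038 0.0876;0 0 0 0 0.0005 0.038 0.0876;0 0 0 0 0 0.038 0.0876;0 0 0 0 0 0 0.03;0 0 0 0 0 0 0.02;0 0 0 0 0 0 0;0 0 0 0 0 0 0;0 0 0 0 0 0 0",
  "squeeze": 25
}}

```text
t: 11.98
eef_pos: [0.5449, 0.2299, 0.0912]
ee_rot: [-3.141, -0.001, -0.322]
force: [-0.5, 0.3, -0.3]
width: 0.0435
gripper_force: 0.0
```

Emit:
{"method": "move_arm", "body": {
  "rows": "0 0 0 0 0 0 0;0 0 0 0 0 0 0;0 0 0 0 0 0 0"
}}

```text
t: 12.35
eef_pos: [0.5447, 0.2297, 0.0905]
ee_rot: [3.141, 0.0, -0.322]
force: [-0.8, -0.1, 0.4]
width: 0.0237
gripper_force: 25.0
```

Emit:
{"method": "move_arm", "body": {
  "rows": "0 0 0 0 0 -0.015 0;0 0 0 0 0 -0.025 0;0 0 0 0 0 -0.03 0;0 0 0 0 0 -0.04 0;0 0 0 0 0 -0.035 0;0 0 0 0 0 0 0;0 0 0 0 0 0 0"
}}

```text
t: 13.22
eef_pos: [0.5443, 0.2295, 0.2356]
ee_rot: [-3.141, 0.0, -0.323]
force: [-0.1, 0.7, -2.3]
width: 0.0235
gripper_force: 25.0
```

```bash
python3 - <<'E'
from h import *
s=arm.get_state();print(s['t'],s['width'],s['gripper_force'])
grab('scene');grab('side')
r0=R.from_euler('xyz',s['ee_rot'])
n=np.array([-.368,.1245,.9215]);n/=np.linalg.norm(n)
x=np.cross([0,0,1],n);x=-np.cross(x,n)*-1  # level y
y=np.cross(n,[0,0,1]);y/=np.linalg.norm(y)   # level
z=-n; xx=np.cross(y,z); 
if xx[0]<0: y=-y; xx=-xx
rt=R.from_matrix(np.c_[xx,y,z]); print(rt.as_matrix().round(3))
ring=np.array([.553,.067,.0425])
np.savez('goal.npz',n=n,ring=ring,rt=rt.as_matrix())
plan(ring+n*(.0825+.04),rt,n=6)
# check the axis of held probe in fixed cams
from fit import cloud,sel
e=s['eef_pos']
for nm in('scene','side'):
    C=cloud(nm)
    for a,b in((-.055,-.02),(.0,.03),(.03,.07)):
        q=C[(np.hypot(C[:,0]-e[0],C[:,1]-e[1])<.02)&(C[:,2]<e[2]-a)&(C[:,2]>e[2]-b)]
        if len(q): print(nm,a,b,len(q),(q.mean(0)-e).round(4),q.min(0)[2])
E
```

```text
13.225 0.023460947072480896 24.999775886535645
[[ 0.873 -0.32   0.368]
 [-0.295 -0.947 -0.124]
 [ 0.388  0.    -0.921]]
[0.01 3.82 0.04] [0.0021 0.0251 0.0132]
[0.01 3.82 0.04] [0.0012 0.0251 0.0133]
[0.01 3.82 0.04] [0.0003 0.0251 0.0134]
[0.01 3.82 0.04] [-0.0006  0.0252  0.0134]
[0.01 3.82 0.04] [-0.0014  0.0252  0.0133]
[0.01 3.82 0.04] [-0.0023  0.0252  0.0132]
scene -0.055 -0.02 231 [-0.0069  0.0009  0.0341] 0.25558062438039375
scene 0.0 0.03 151 [-0.009   0.0031 -0.0142] 0.20557017189570115
scene 0.03 0.07 85 [-0.0061  0.0018 -0.0462] 0.16589171264248348
side -0.055 -0.02 220 [-0.0075 -0.0008  0.0334] 0.2556222907844569
side 0.0 0.03 170 [-0.008   0.0059 -0.0144] 0.20557072252291275
side 0.03 0.07 120 [-0.005   0.0057 -0.0466] 0.16591142505041145
```

Emit:
{"method": "move_arm", "body": {
  "rows": "0 3.8 0 0.002 0.025 0.013 0;0 3.8 0 0.001 0.025 0.013 0;0 3.8 0 0.0005 0.025 0.0135 0;0 3.8 0 -0.0005 0.025 0.0135 0;0 3.8 0 -0.0015 0.025 0.0135 0;0 3.8 0 -0.0025 0.025 0.013 0;0 0 0 0 0 0 0;0 0 0 0 0 0 0"
}}

```text
t: 14.32
eef_pos: [0.5093, 0.0837, 0.1566]
ee_rot: [-3.141, -0.398, -0.323]
force: [0.2, 1.0, -0.7]
width: 0.0237
gripper_force: 25.0
```

```bash
python3 - <<'E'
from h import *
s=arm.get_state();g=np.load('goal.npz');n,ring,rt=g['n'],g['ring'],R.from_matrix(g['rt'])
r=R.from_euler('xyz',s['ee_rot']);z=r.as_matrix()[:,2]
print(s['t'],s['eef_pos'],'ang',np.degrees(np.arccos(-z@n)),s['force'],s['q'])
tip=s['eef_pos']+z*.0825; print('tip',tip,'height',(tip-ring)@n)
plan(ring+n*(.0825+.01),rt,n=2)
a=[grab(k) for k in('scene','side')]
im=[]
for k,p in zip(('scene','side'),a):
    u,v=proj(k,ring).round().astype(int); print(k,proj(k,tip),proj(k,ring))
    im.append(cv2.resize(p[v-50:v+30,u-40:u+40],(400,400),interpolation=cv2.INTER_CUBIC))
cv2.imwrite('pics/hover.png',np.hstack(im))
E
```

```text
14.325 [0.50926972 0.08371567 0.15660726] ang 0.11782626776921111 [ 0.20100283  0.99792108 -0.70318893] [ 0.70518009 -0.00914635 -0.95750193  0.72393271 -0.52407553 -0.07376827]
tip [0.53956862 0.07359733 0.08054251] height 0.04081851996895799
[-0.04  0.04  0.09] [-0.0006  0.0009  0.0154]
[-0.04  0.04  0.09] [-0.0006  0.0009  0.0154]
scene [278.51066298 204.27607216] [277.9800618  212.64355117]
side [286.8643772  218.72081328] [284.63210508 228.95062308]
```

View pics/hover.png

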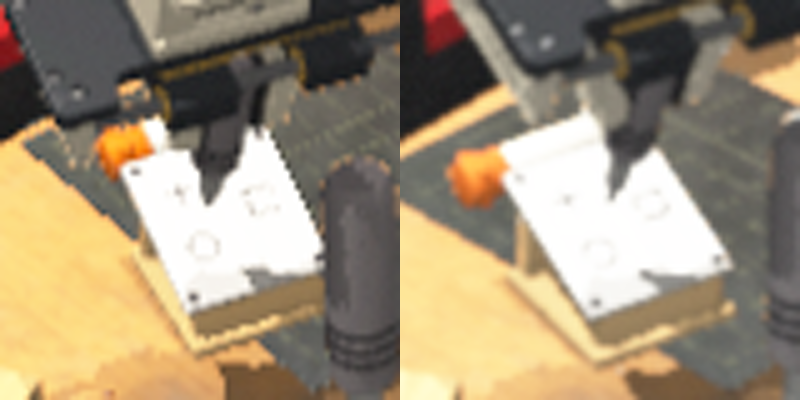

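The tip hovers over the panel in line with the ring in both views, as computed, to within about 1.5 mm. Approaching along the normal.

Emit:
{"method": "move_arm", "body": {
  "rows": "0 0 0 0 0 0.015 0;0 0 0 0 0 0.015 0;0 0 0 0 0 0 0;0 0 0 0 0 0 0;0 0 0 0 0 0 0"
}}

```text
t: 15.05
eef_pos: [0.5203, 0.0805, 0.1295]
ee_rot: [-3.14, -0.399, -0.323]
force: [-0.2, -0.2, -1.2]
width: 0.0237
gripper_force: 25.0
```

```bash
python3 - <<'E'
from h import *
s=arm.get_state();g=np.load('goal.npz');n,ring,rt=g['n'],g['ring']+[.0008,.0008,0],R.from_matrix(g['rt'])
ring=ring-n*((ring-g['ring'])@n)
r=R.from_euler('xyz',s['ee_rot']);z=r.as_matrix()[:,2]
tip=s['eef_pos']+z*.0825; print(s['t'],'height',(tip-ring)@n,'off',r.inv().apply(tip-ring),s['force']@n,np.degrees(np.arccos(-z@n)))
plan(ring+n*.0825,n=1)
E
```

```text
15.05 height 0.011395424992308474 off [ 0.00085323 -0.00151184 -0.01139178] -1.0460655948046687 0.1488762490999074
[0. 0. 0.] [-0.0009  0.0013  0.0114]
```

Emit:
{"method": "move_arm", "body": {
  "rows": "0 0 0 -0.001 0.001 0.003 0;0 0 0 0 0 0.003 0;0 0 0 0 0 0.002 0;0 0 0 0 0 0 0;0 0 0 0 0 0 0"
}}

```text
t: 15.68
eef_pos: [0.5227, 0.0786, 0.1225]
ee_rot: [3.141, -0.395, -0.323]
force: [-0.8, 0.3, -1.7]
width: 0.0231
gripper_force: 25.0
```

Emit:
{"method": "move_arm", "body": {
  "rows": "0 0 0 0 0 0.002 0;0 0 0 0 0 0 0;0 0 0 0 0 0 0"
}}

```text
t: 16.05
eef_pos: [0.5238, 0.0785, 0.1212]
ee_rot: [3.14, -0.394, -0.323]
force: [0.5, -0.0, -1.2]
width: 0.0238
gripper_force: 25.0
```

Emit:
{"method": "move_arm", "body": {
  "rows": "0 0 0 0 0 0.002 0;0 0 0 0 0 0 0;0 0 0 0 0 0 0"
}}

```text
t: 16.42
eef_pos: [0.5248, 0.0784, 0.1199]
ee_rot: [3.14, -0.394, -0.323]
force: [-0.8, -1.5, -0.4]
width: 0.0232
gripper_force: 25.0
```

Emit:
{"method": "move_arm", "body": {
  "rows": "0 0 0 0 0 0.002 0;0 0 0 0 0 0 0;0 0 0 0 0 0 0"
}}

```text
t: 16.8
eef_pos: [0.5259, 0.0783, 0.1186]
ee_rot: [3.14, -0.393, -0.322]
force: [-0.4, -0.6, -0.7]
width: 0.0237
gripper_force: 25.0
```

```bash
cat > chk.py <<'E'
from h import *
g=np.load('goal.npz');n,ring,rt=g['n'],g['ring']+[.0008,.0008,0],R.from_matrix(g['rt'])
ring=ring-n*((ring-g['ring'])@n)
F=[]
for i in range(6): grab('scene'); s=arm.get_state(); F.append(s['force'])
r=R.from_euler('xyz',s['ee_rot']);z=r.as_matrix()[:,2]
tip=s['eef_pos']+z*.0825; print(s['t'],'height',(tip-ring)@n,'off',r.inv().apply(tip-ring).round(4),'F',np.mean(F,0).round(2),(np.array(F)@n).round(2),np.degrees(np.arccos(-z@n)))
print(s['eef_pos'],s['q'],s['moment'])
E
python3 chk.py
```

```text
17.1 height -0.0009866260638299422 off [ 0.0016 -0.001   0.001 ] F [-0.88 -0.07 -0.03] [ 0.05  0.47  0.76 -0.44  0.99 -0.08] 0.3566455658450836
[0.52591902 0.07837735 0.11860746] [ 0.58668018  0.07054202 -1.01611901  0.93616691 -0.38590434 -0.19927307] [0.3803486  1.62134544 0.02435365]
```

Joint 3 is close to its limit (-1.016 of -1.02). I'll back off and use about 5° less tilt, which is well inside the 10° tolerance.

Emit:
{"method": "move_arm", "body": {
  "rows": "0 0 0 0 0 -0.004 0;0 -1.5 0 0.002 0 0 0;0 -1.5 0 0.002 0 0 0;0 -1 0 0.0015 0 0 0;0 -1 0 0.0015 0 0 0;0 0 0 0 0 0 0;0 0 0 0 0 0 0"
}}

```text
t: 17.98
eef_pos: [0.5305, 0.0768, 0.1247]
ee_rot: [3.14, -0.306, -0.322]
force: [0.1, 0.6, -0.1]
width: 0.0233
gripper_force: 25.0
```

```bash
python3 chk.py
```

```text
18.275 height 0.0030749536149997448 off [ 0.0011 -0.0009 -0.0032] F [ 0.01  0.13 -0.95] [-0.72 -0.93 -1.25 -0.49 -1.64 -0.13] 5.35519017227951
[0.53056282 0.07664814 0.12471429] [ 0.64282116  0.09706899 -0.85281171  0.53737836 -0.50675383  0.14710215] [0.2628869  1.21054193 0.01930377]
```

Emit:
{"method": "move_arm", "body": {
  "rows": "0 0 0 -0.001 0.001 0.001 0;0 0 0 0 0 0.002 0;0 0 0 0 0 0.001 0;0 0 0 0 0 0.001 0;0 0 0 0 0 0.001 0;0 0 0 0 0 0.0015 0;0 0 0 0 0 0 0;0 0 0 0 0 0 0"
}}

```text
t: 19.27
eef_pos: [0.5316, 0.0754, 0.1173]
ee_rot: [3.14, -0.306, -0.323]
force: [-1.7, -1.0, 2.0]
width: 0.0237
gripper_force: 25.0
```

```bash
python3 chk.py
```

```text
19.575 height -0.0043044875459397405 off [ 0.0001 -0.      0.0043] F [-1.27 -0.41  1.54] [2.43 1.77 2.22 0.94 1.77 1.87] 5.357596641695452
[0.53160454 0.07539571 0.11729074] [ 0.63286716  0.10847261 -0.86724908  0.56148506 -0.48168045  0.12892613] [-0.01564979  1.47629861 -0.12769746]
```

Emit:
{"method": "move_arm", "body": {
  "rows": "0 0 0 0 0 0.0005 0;0 0 0 0 0 0 0;0 0 0 0 0 0 0;0 0 0 0 0 0 0"
}}

```text
t: 20.08
eef_pos: [0.5318, 0.0754, 0.1168]
ee_rot: [3.14, -0.305, -0.323]
force: [-1.5, -0.7, 1.8]
width: 0.0239
gripper_force: 25.0
```

```bash
python3 chk.py; python3 - <<'E'
from h import *
im=[]
for k in('scene','side'):
    p=grab(k); u,v=proj(k,[.553,.067,.0425]).round().astype(int)
    im.append(cv2.resize(p[v-50:v+30,u-30:u+90],(400,267),interpolation=cv2.INTER_CUBIC))
    im.append(cv2.resize(p[v-20:v+14,u-26:u+25],(400,267),interpolation=cv2.INTER_CUBIC))
cv2.imwrite('pics/press.png',np.vstack([np.hstack(im[:2]),np.hstack(im[2:])]))
E
```

```text
20.375 height -0.004801684071559038 off [ 0.0002 -0.      0.0048] F [-1.76 -0.41  1.64] [3.38 2.11 2.32 1.03 1.73 2.1 ] 5.356096326311224
[0.53176421 0.07534074 0.11682258] [ 0.63213152  0.10934972 -0.8680174   0.56316668 -0.48007359  0.12770403] [ 0.05076047  1.4781694  -0.15279845]
```

View pics/press.png

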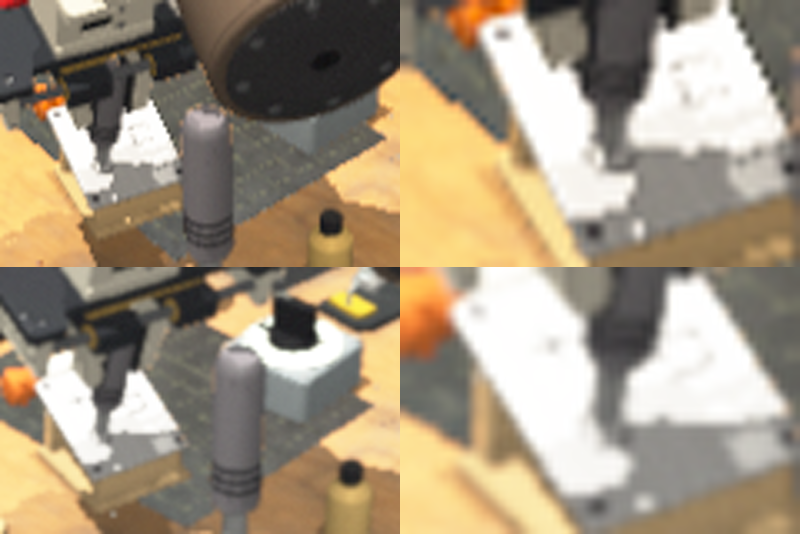

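The tip sits on the ring spot in both views, at (620,160) and (607,430), within about 2–3 mm. The force is about 3 N, the spring is pushed in about 4 mm and nothing else has been disturbed, so I'm handing in.

```bash
python3 -c "
from station import arm
print(arm.job_done())"
```

```text
the job is handed in; nothing more can be done
None
```

The job is handed in at about 20 s with no verdict shown: the knob points at zero, and the probe's tip is held within about 3 mm of the ring centre, about 5° off square, pushed in about 4 mm at roughly 3 N.

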